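Run the tube-rest carriage up to its stop at the bench torch

ROBOT

A 6-joint arm with a two-finger parallel gripper is mounted at the origin on the work surface. World frame = base frame: x ahead of the robot, y to its left, z up, the work surface at z = 0. Lengths are in m, angles in rad, forces in N, time in s.
With the tool pointing down it reaches from about 0.25 to 0.85 m from the base axis. Payload 12.5 kg.
Tool frame: the origin (TCP) lies on the centre line of the jaws, within the pads' length; the fingertips stand 11 mm ahead of it and the grasp point (between the pads) lies 8 mm behind it; z points along the fingers, y is the line along which they close (so a half turn about z gives the same grasp; the last joint's range is limited). The gripper opens to 93 mm and grips with 3 to 60 N. Pads are 15 mm wide; open, the fingers measure 128 mm over their backs; the gripper's body (75 mm by 188 mm) begins 65 mm behind the grasp point.
Start: joints at [1.159, 0.351, 1.652, -0, 1.139, -0.085], TCP at [0.177, 0.521, 0.201] pointing down, gripper open.
Joint ranges: [-2.75, 2.75], [-0.79, 2.1], [0.01, 2.65], [-1.57, 4.71], [0.07, 3.14], [-2.87, 2.87]. Speed limits (rad/s): [2.22, 2.22, 2.79, 3.14, 3.14, 3.14].

INTERFACE

Orientations are given as a unit quaternion [x, y, z, w].
In Python, from station import get_obs, get_image, hand_in gives the robot as it stands.
- The arm moves only by the tool servo_tool, never from a script. Its argument "motion" is a list of rows, each a list of 5 numbers: the shift along the tool's x, y, z in m, then the turn about the tool's z in rad, then the closure, from -1 (fully open) to 1 (shut). A call has exactly 8 rows; each row is the pose to reach, as a shift and turn from the pose commanded when the call began, along the tool's axes at that moment; what a row does not reach only later rows make up. A row lasts 1/10 s, in which the tool goes at most 50 mm and 8.59 degrees, less where a joint would pass 70% of its speed; a pose out of reach is approached as far as the arm can. A call with a gripper value outside its range is refused whole. The fingers move at their own pace and stop on an object; "force" is the grip in N (left out, the last holds). Time passes only in rows, so rows that repeat a pose let the fingers close, or fill a call up. It gives the time, the measured TCP pose, the force, the opening and the grip force at its end, in the units of the state.
- get_obs(): the state, without advancing time (a new reading comes with each control period).
- get_image(name): name is "scene" or "top" or "wrist"; returns a dict with "image" (400x640x3 uint8, red, green, blue), "z_map" (400x640 float32, m along the optical axis (not along the pixel's ray), 0 where there is no reading), "fx", "fy", "cx", "cy" (pixels), "distortion" ([k1, k2, p1, p2, k3] as OpenCV has them; the pictures are not rectified), "R" (3x3) and "t" (3): a world point X has camera coordinates R X + t. Camera axes: x right, y down, z forward; pixel columns grow to the right and rows downward; lengths in m; the calibration is good to about 2 mm. A picture is of the moment at which its call begins.
- hand_in(): hands the job in; it is judged then, once.
The state is a dict: "time_s": time; "joint_pos": joint angles; "joint_velocities": joint speeds; "joint_efforts": joint torques, N m; "position": TCP position; "ee_rot": TCP orientation; "contact_force": force on the tool from outside, world axes, zero at the start; "moment": the same for the moment, N m; "gripper_width": finger opening in m; "grip_force": force on a finger pad.
Only numpy, scipy, OpenCV 4.12 (cv2) and the standard library are available. Lean on these libraries where they do the work, as an engineer would, in place of code of your own. Each camera call takes 0.05 s, during which the arm holds its last target. There are 200 camera calls.

TASK

On the glassworker's bench, bring the blue tube-rest carriage up to the unlit torch: press its red lock button down and, keeping it pressed the whole way, slide the carriage along its rail until it is fully home against the yellow end stop. Then let the button spring back up, so that the carriage is locked there, and move clear; do not pick up or disturb the glassware and tools standing around.

Things in the scene. Friction and masses are not known exactly. Their poses are not given: they have to be found in the camera images.
- rail: Fixed rail unit on the bench: dark steel base plate 400 mm long and 95 mm wide with an aluminium bar, the yellow end stop (70 mm wide, top 74 mm above the bench) and, beyond the stop, an unlit brass torch (its top 109 mm above the bench, 205 to 285 mm from the origin along +y). Origin: centre of the base plate's underside, on the bench. Its y axis runs along the rail, +y towards the end stop and torch; z is up. Its place and heading on the bench vary.
- carriage (a joint): Position of the blue carriage (140 mm along the rail, 80 mm wide, deck 56 mm above the bench), m: 0 at the end away from the torch, grows along rail +y, 0.150 fully home at the stop. Button up: a pin under it stands in a hidden rack (a notch every 15 mm, the last at the stop), leaving up to 6 mm of play. Button down: slides with about 2 N and stays where left.
- lock_button (a joint): Travel of the red lock button on the carriage's deck, m: 0 up (locked), 0.008 fully down. Spring loaded: about 5 N to start it and 8 N fully down; the lock is free from 0.003 m on, so pressing it most of the way is enough. It springs up when let go (between two notches only to about 0.003 m).
- button_top (a point): Centre of the red button's flat square top, 42 x 42 mm. The top is 68 mm above the bench when up and 60 mm when fully down (4 mm above the deck). Travels with the carriage; its axes are parallel to the rail's. The free gap between the thumb plate and the tube rest, where fingers may go down, reaches from 48 mm behind this point (-y of the rail) to 56 mm ahead (+y) at a height of 68 mm and more.
- thumb_plate (a point): Top centre of the upright aluminium thumb plate at the carriage's trailing end, 52 mm behind the button's centre (rail -y), 60 mm wide, 8 mm thick, top 98 mm above the bench. A finger that holds the button down may also push against its front face. Across the leading end stands the tube rest with two black rollers, starting 56 mm ahead of the button's centre, top 100 mm above the bench.
- stop_face (a point): Face of the end stop's black rubber bumper on the rail, 46 mm above the bench, that the carriage's leading end meets when it is fully home (130 mm from the rail's origin along its +y).
- glass_funnel: Loose clear glass funnel on a foot, 54 mm wide, 105 mm tall, standing beside the rail; origin: centre of its underside. Leave alone.
- glass_adapter: Loose green glass joint adapter, 44 mm wide, 88 mm tall, standing beside the rail; origin: centre of its underside. Leave alone.
- frit_jar: Loose amber glass jar with black cap, 60 mm wide, 75 mm tall; origin: centre of its underside. Leave alone.
- steel_cup: Loose steel cup, 68 mm wide, 80 mm tall; origin: centre of its underside. Leave alone.
- paddle: Loose flat steel paddle tool with wooden handle, 200 mm long, lying on the bench beside the rail; origin: on its underside, handle towards its -x. Leave alone.
- striker_can: Loose can with white lid and paper label, 54 mm wide, 65 mm tall; origin: centre of its underside. Leave alone.
- graphite_block: Loose dark round block, 44 mm wide, 35 mm tall; origin: centre of its underside. Leave alone.

How it is judged:
By the outcome, as a careful person would: the job done as asked, in the order asked, and still so for the second after the job is handed in, with the robot touching nothing.
It also fails if it takes over 42 s, if anything falls off the work surface, if the arm or the gripper's body presses on something with over 40 N, if the wrist force passes 120 N, or if a joint passes its speed limit or range.

## Working session

There is one attempt and no reset: what is moved stays moved. The work goes in short steps, Python scripts to look and compute and a tool call to move; the robot and the scene stay as the last step left them, time stands still between calls to the robot, and variables do not carry over. Pictures are saved under pics/ and viewed, at most 10 in all, crops included, and the job is handed in when it is done.

Besides the shell and the picture viewer there is one more tool, called after ">>>" as name([rows], argument=value, ...), one row to a line, values as JSON. servo_tool: Moves the arm, as the interface text tells. Its arguments: {"type":"object","properties":{"motion":{"type":"array"},"force":{"type":"number"}},"required":["motion"]}

```bash
mkdir -p pics; cat > h.py <<'E'
import numpy as np, cv2
from station import get_obs, get_image
def cal(d):
    K=np.array([[d['fx'],0,d['cx']],[0,d['fy'],d['cy']],[0,0,1]]);return K,np.array(d['distortion'],float),np.array(d['R']),np.array(d['t'])
def onplane(d,uv,z):
    K,D,R,t=cal(d);p=cv2.undistortPoints(np.float64(uv).reshape(-1,1,2),K,D)[:,0]
    r=np.c_[p,np.ones(len(p))]@R;c=-R.T@t
    return c+r*((z-c[2])/r[:,2])[:,None]
def depthpts(d,m):
    K,D,R,t=cal(d);v,u=np.nonzero(m&(d['z_map']>0))
    p=cv2.undistortPoints(np.float64(np.c_[u,v]).reshape(-1,1,2),K,D)[:,0];zz=d['z_map'][v,u]
    return (np.c_[p,np.ones(len(p))]*zz[:,None]-t)@R
def save(n,d): cv2.imwrite(n,d['image'][:,:,::-1])
E
python3 - <<'E'
from h import *
for n in('top','scene'):
    d=get_image(n);save(f'pics/{n}0.png',d)
    h=cv2.cvtColor(d['image'],cv2.COLOR_RGB2HSV)
    H,S,V=[h[:,:,i].astype(int) for i in range(3)]
    for c,m in dict(red=((H<8)|(H>172))&(S>150)&(V>70),blue=(H>95)&(H<125)&(S>120)&(V>50),yel=(H>20)&(H<33)&(S>150)&(V>80)).items():
        k,l,s,ce=cv2.connectedComponentsWithStats(m.astype(np.uint8))
        for i in range(1,k):
            if s[i,4]>60:
                P=depthpts(d,l==i);print(n,c,s[i],ce[i].round(1),np.median(P,0).round(4) if len(P) else None, np.percentile(P[:,2],[5,95]).round(3) if len(P) else '')
                if c=='red':
                    r=cv2.minAreaRect(cv2.findContours((l==i).astype(np.uint8),0,2)[0][0]);print(r,onplane(d,[r[0],ce[i]],.068).round(4), onplane(d,cv2.boxPoints(r),.068).round(4).tolist())
E
```

```text
top red [212 135  10  11  74] [216.5 140. ] [0.6936 0.2133 0.0937] [0.09  0.097]
((216.5, 140.00001525878906), (6.870728015899658, 10.39893913269043), 21.801406860351562) [[0.6999 0.2191 0.068 ]
 [0.6999 0.2191 0.068 ]] [[0.6929, 0.2294, 0.068], [0.7125, 0.2217, 0.068], [0.7069, 0.2088, 0.068], [0.6873, 0.2166, 0.068]]
top red [365 201  25  25 428] [376.6 212.9] [ 0.5446 -0.0956  0.067 ] [0.064 0.07 ]
((376.5, 213.00003051757812), (20.55480194091797, 20.55480194091797), 18.434947967529297) [[ 0.5444 -0.0953  0.068 ]
 [ 0.5446 -0.0955  0.068 ]] [[0.5324, -0.0692, 0.068], [0.5705, -0.0835, 0.068], [0.5565, -0.1215, 0.068], [0.5185, -0.107, 0.068]]
top blue [ 334  183   75   59 1767] [371.  212.6] [ 0.5464 -0.0802  0.0549] [0.052 0.058]
top yel [256 158  22  35 365] [266.5 174.8] [0.6253 0.1193 0.073 ] [0.07  0.075]
scene red [261 162  29  26 422] [274.9 174.6] [ 0.5479 -0.0948  0.0682] [0.065 0.071]
((274.9385070800781, 174.39231872558594), (19.969589233398438, 23.070459365844727), 60.2551155090332) [[ 0.547  -0.0952  0.068 ]
 [ 0.5473 -0.0951  0.068 ]] [[0.5571, -0.1231, 0.068], [0.5142, -0.1074, 0.068], [0.5369, -0.0676, 0.068], [0.5785, -0.0836, 0.068]]
scene red [370 314  16  15 147] [378.  320.9] [0.6957 0.2144 0.0955] [0.09  0.099]
((378.0743103027344, 320.8040771484375), (10.462287902832031, 14.53095531463623), 54.462318420410156) [[0.6861 0.2114 0.068 ]
 [0.6864 0.2114 0.068 ]] [[0.6939, 0.1996, 0.068], [0.6715, 0.2082, 0.068], [0.6783, 0.2233, 0.068], [0.7006, 0.2147, 0.068]]
scene blue [ 242  148   73   68 1294] [275.3 181.7] [ 0.5582 -0.0899  0.0567] [0.054 0.059]
scene yel [332 248  36  24 306] [352.5 258.5] [0.6174 0.1221 0.0746] [0.072 0.077]
```

View pics/top0.png

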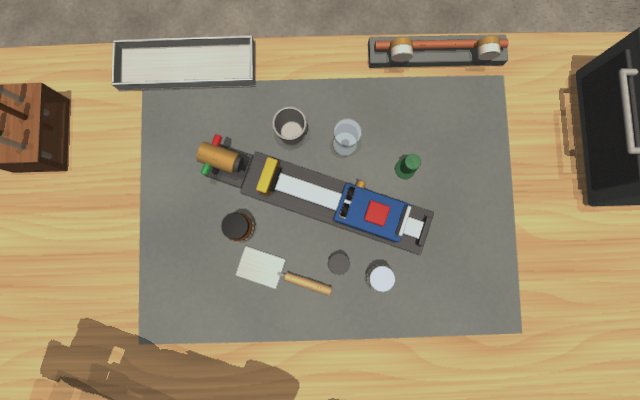

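View pics/scene0.png

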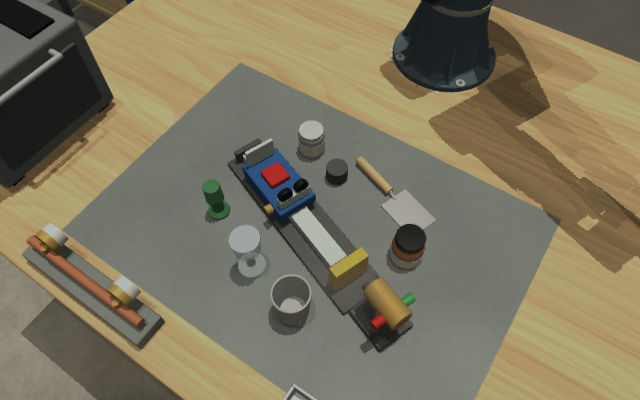

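The top view shows the rail running from lower right to upper left, with the button at (376,213), the stop at (266,175) and the torch at (220,157). The scene view shows the same layout with the button at (275,175) and the stop at (352,258). Next I measure the heading and how far there is to travel.

```bash
python3 - <<'E'
from h import *
from scipy.spatial.transform import Rotation as Ro
C={'yel':(.074,lambda H,S,V:(H>20)&(H<33)&(S>150)&(V>80)),'red':(.068,lambda H,S,V:((H<8)|(H>172))&(S>150)&(V>70))}
out={}
for n in('top','scene'):
    d=get_image(n);h=cv2.cvtColor(d['image'],cv2.COLOR_RGB2HSV);H,S,V=[h[:,:,i].astype(int) for i in range(3)]
    for c,(z,f) in C.items():
        k,l,s,ce=cv2.connectedComponentsWithStats(f(H,S,V).astype(np.uint8));i=1+np.argmax(s[1:,4])
        v,u=np.nonzero(l==i);P=depthpts(d,l==i);P=P[abs(P[:,2]-z)<.005]
        Q=onplane(d,np.c_[u,v],z)[:,:2] 
        print(n,c,len(P),len(u),P.mean(0).round(4),Q.mean(0).round(4),[np.round(x,4) for x in cv2.minAreaRect(np.float32(P[:,:2]*1000))])
    # bench-near dark plate & whole rail direction: all points with height 3..15mm near the rail
    P=depthpts(d,np.ones(d['z_map'].shape,bool))
    b=np.array([.545,-.095]);a=np.radians(70.3);e=np.array([np.cos(a),np.sin(a)])
    s=(P[:,:2]-b)@e;w=(P[:,:2]-b)@np.array([e[1],-e[0]])
    for lo,hi in((.095,.1),(.09,.105),):
        m=(P[:,2]>lo-.004)&(P[:,2]<hi)&(abs(w)<.04)&(s>-.08)&(s<.1);print(n,'plates s hist',np.histogram(s[m],np.arange(-.08,.1,.01))[0])
    m=(P[:,2]>.047)&(P[:,2]<.2)&(abs(w)<.045)&(s>-.12)&(s<.3)
    print(n,'height profile',[(round(x,3),round(float(np.median(P[m&(abs(s-x)<.005)][:,2])),3)) for x in np.arange(-.1,.3,.01) if (m&(abs(s-x)<.005)).sum()>5])
    m=(abs(w)<.02)&(s>-.2)&(s<-.05)
    print('rear',[(round(x,3),round(float(np.median(P[m&(abs(s-x)<.003)][:,2])),3)) for x in np.arange(-.15,-.05,.006) if (m&(abs(s-x)<.003)).sum()>2])
o=get_obs();print(Ro.from_quat(o['ee_rot']).as_matrix().round(3),o['position'],o['gripper_width'],o['contact_force'],o['time_s'])
E
```

```text
top yel 354 366 [0.6257 0.1193 0.0731] [0.6257 0.1191] [array([625.5361, 119.57  ]), array([20.8794, 68.3154]), np.float64(69.5454)]
top red 420 428 [ 0.5445 -0.0956  0.067 ] [ 0.5446 -0.0955] [array([544.5995, -95.58  ]), array([40.7696, 41.0553]), np.float64(69.2439)]
top plates s hist [  0   0 105  26   0   0   0   0   0   0   0   0   0  43 105   0   0]
top plates s hist [  0   0 108  37   0   0   0   0   0   0   0   0   0  52 123   0   0]
top height profile [(np.float64(-0.06), 0.058), (np.float64(-0.05), 0.072), (np.float64(-0.04), 0.055), (np.float64(-0.03), 0.055), (np.float64(-0.02), 0.056), (np.float64(-0.01), 0.064), (np.float64(-0.0), 0.064), (np.float64(0.01), 0.065), (np.float64(0.02), 0.056), (np.float64(0.03), 0.055), (np.float64(0.04), 0.055), (np.float64(0.05), 0.055), (np.float64(0.06), 0.094), (np.float64(0.07), 0.056), (np.float64(0.08), 0.054), (np.float64(0.21), 0.052), (np.float64(0.22), 0.07), (np.float64(0.23), 0.073), (np.float64(0.24), 0.073), (np.float64(0.28), 0.091), (np.float64(0.29), 0.102)]
rear [(np.float64(-0.15), -0.001), (np.float64(-0.144), -0.00
[... 1190 characters left out ...]
(np.float64(0.05), 0.056), (np.float64(0.06), 0.094), (np.float64(0.07), 0.069), (np.float64(0.08), 0.052), (np.float64(0.21), 0.053), (np.float64(0.22), 0.074), (np.float64(0.23), 0.074), (np.float64(0.24), 0.068), (np.float64(0.28), 0.102), (np.float64(0.29), 0.104)]
rear [(np.float64(-0.15), 0.0), (np.float64(-0.144), 0.002), (np.float64(-0.114), 0.042), (np.float64(-0.108), 0.043), (np.float64(-0.102), 0.04), (np.float64(-0.096), 0.021), (np.float64(-0.09), 0.026), (np.float64(-0.06), 0.098), (np.float64(-0.054), 0.094)]
[[-0.947  0.321 -0.   ]
 [ 0.321  0.947 -0.001]
 [ 0.    -0.001 -1.   ]] [0.17645197 0.52071251 0.20094759] 0.09263564404136611 [-0.0799379   0.72285149  0.07880496] 0.2
```

>>> servo_tool([
  [-0.02, -0.016, 0, 0, 0.57],
  [-0.054, -0.044, 0, 0, 0.57],
  [-0.09, -0.073, 0, 0, 0.57],
  [-0.126, -0.102, 0, 0, 0.57],
  [-0.162, -0.131, 0, 0, 0.57],
  [-0.198, -0.16, 0, 0, 0.57],
  [-0.234, -0.189, 0, 0, 0.57],
  [-0.27, -0.218, 0, 0, 0.57],
], force=20)

```text
time_s: 1.0
position: [0.3629, 0.2261, 0.2014]
ee_rot: [0.163, 0.987, 0.0, 0.0]
contact_force: [0.8, 1.0, 0.6]
gripper_width: 0.0338
grip_force: 0.0
```

>>> servo_tool([
  [-0.036, -0.029, 0, 0.005, 0.57],
  [-0.072, -0.058, 0, 0.01, 0.57],
  [-0.108, -0.087, 0, 0.015, 0.57],
  [-0.144, -0.116, 0, 0.02, 0.57],
  [-0.18, -0.145, 0, 0.025, 0.57],
  [-0.216, -0.174, 0, 0.03, 0.57],
  [-0.25, -0.202, 0, 0.033, 0.57],
  [-0.278, -0.224, 0, 0.033, 0.57],
])

```text
time_s: 1.8
position: [0.5544, -0.0759, 0.2011]
ee_rot: [0.179, 0.984, -0.0, -0.0]
contact_force: [0.5, -0.1, 0.0]
gripper_width: 0.0202
grip_force: 0.0
```

```bash
python3 - <<'E'
from h import *
from scipy.spatial.transform import Rotation as Ro
w=get_image('wrist');s=get_image('scene')
cv2.imwrite('pics/a.png',np.hstack([cv2.resize(x['image'],(400,250)) for x in(w,s)])[:,:,::-1])
o=get_obs();M=Ro.from_quat(o['ee_rot']).as_matrix();print(M.round(4),o['position'],o['gripper_width'],o['contact_force'])
h=cv2.cvtColor(w['image'],cv2.COLOR_RGB2HSV);H,S,V=[h[:,:,i].astype(int) for i in range(3)]
m=((H<8)|(H>172))&(S>150)&(V>70);k,l,st,ce=cv2.connectedComponentsWithStats(m.astype(np.uint8));i=1+np.argmax(st[1:,4])
v,u=np.nonzero(l==i);print(st[i]);Q=onplane(w,np.c_[u,v],.068);P=depthpts(w,l==i)
for X in(Q,P):
    r=cv2.minAreaRect(np.float32(X[:,:2]*1000));print(r,X.mean(0)); print('in tool',(M.T@(np.r_[np.array(r[0])/1000,.068]-o['position'])).round(4))
E
```

```text
[[-9.349e-01  3.550e-01  2.000e-04]
 [ 3.550e-01  9.349e-01 -6.000e-04]
 [-4.000e-04 -4.000e-04 -1.000e+00]] [ 0.55504884 -0.07688049  0.2007151 ] 0.019979907197093402 [-0.81575335  0.18435904 -1.07246195]
[ 277  167   37   36 1261]
((545.2574462890625, -99.11004638671875), (40.89125442504883, 41.55842590332031), 69.36683654785156) [ 0.5447422 -0.0986756  0.068    ]
in tool [ 0.0013 -0.0242  0.1327]
((547.2598876953125, -101.03466796875), (42.941341400146484, 46.229393005371094), 69.17652893066406) [ 0.54519232 -0.09902866  0.06596118]
in tool [-0.0012 -0.0253  0.1327]
```

View pics/a.png

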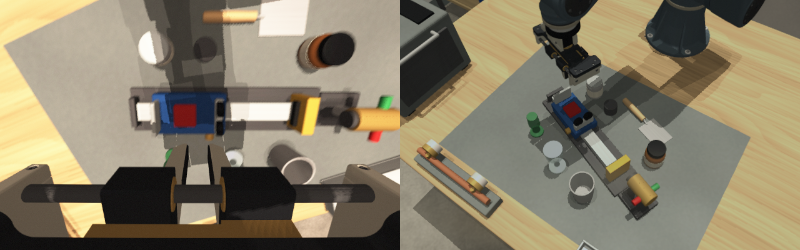

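The wrist view, drawn at reduced size, shows the button at (185,115) with the rail level across the picture. The tool is aligned, and the button lies 23 mm towards −y in the tool frame, as planned. Next I descend.

>>> servo_tool([
  [0, 0, 0.02, 0, 0.57],
  [0, 0, 0.045, 0, 0.57],
  [0, 0, 0.07, 0, 0.57],
  [0, 0, 0.09, 0, 0.57],
  [0, 0, 0.105, 0, 0.57],
  [0, 0, 0.115, 0, 0.57],
  [0, 0, 0.115, 0, 0.57],
  [0, 0, 0.115, 0, 0.57],
])

```text
time_s: 2.7
position: [0.5538, -0.0735, 0.0868]
ee_rot: [0.179, 0.984, 0.0, 0.0]
contact_force: [0.2, 0.4, 0.1]
gripper_width: 0.0196
grip_force: 0.0
```

>>> servo_tool([
  [0, 0, 0.002, 0, 0.57],
  [0, 0, 0.004, 0, 0.57],
  [0, 0, 0.006, 0, 0.57],
  [0, 0, 0.008, 0, 0.57],
  [0, 0, 0.01, 0, 0.57],
  [0, 0, 0.011, 0, 0.57],
  [0, 0, 0.011, 0, 0.57],
  [0, 0, 0.011, 0, 0.57],
])

```text
time_s: 3.5
position: [0.5537, -0.0736, 0.0752]
ee_rot: [0.179, 0.984, -0.0, 0.0]
contact_force: [0.9, -0.7, 0.2]
gripper_width: 0.0201
grip_force: 0.0
```

The force is near zero, although 4 mm of press should give about 6 N. I look before going on.

```bash
python3 - <<'E'
from h import *
s=get_image('scene');w=get_image('wrist');o=get_obs();print(o['contact_force'],o['position'])
a=cv2.resize(s['image'][120:240,200:360],(480,360),interpolation=cv2.INTER_CUBIC)
b=cv2.resize(w['image'][60:380,200:440],(270,360))
cv2.imwrite('pics/b.png',np.hstack([a,b])[:,:,::-1])
E
```

```text
[ 0.5000397   0.94741263 -0.32613849] [ 0.55369583 -0.07362868  0.07530835]
```

View pics/b.png

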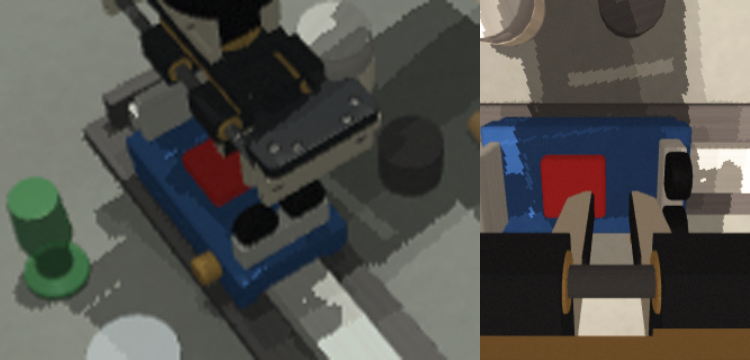

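The wrist crop (right half) shows the left finger tip at (575,195), over the button (542–606, 155–218), and the right finger short of the rest at (665,170). The placing is right, so I press further in small steps.

>>> servo_tool([
  [0, 0, 0.001, 0, 0.57],
  [0, 0, 0.002, 0, 0.57],
  [0, 0, 0.003, 0, 0.57],
  [0, 0, 0.003, 0, 0.57],
  [0, 0, 0.003, 0, 0.57],
  [0, 0, 0.003, 0, 0.57],
  [0, 0, 0.003, 0, 0.57],
  [0, 0, 0.003, 0, 0.57],
])

```text
time_s: 4.4
position: [0.5537, -0.0736, 0.0723]
ee_rot: [0.179, 0.984, -0.0, 0.0]
contact_force: [0.4, 0.2, -0.6]
gripper_width: 0.0203
grip_force: 0.0
```

```bash
python3 - <<'E'
from h import *
for n in('top','scene','wrist'):
    d=get_image(n);h=cv2.cvtColor(d['image'],cv2.COLOR_RGB2HSV);H,S,V=[h[:,:,i].astype(int) for i in range(3)]
    m=((H<8)|(H>172))&(S>150)&(V>40);k,l,st,ce=cv2.connectedComponentsWithStats(m.astype(np.uint8))
    mb=(H>95)&(H<125)&(S>120)&(V>40);B=depthpts(d,mb)
    print(n,'blue',np.median(B,0).round(4),len(B))
    for i in range(1,k):
        if st[i,4]>40:
            P=depthpts(d,l==i)
            print(n,st[i],np.median(P,0).round(4),np.percentile(P[:,2],[10,90]).round(4))
    if n=='wrist': a=cv2.resize(d['image'][90:330,220:420],(600,600)[:1]*1+(720,)) if 0 else cv2.resize(d['image'][120:320,230:430],(560,560),interpolation=cv2.INTER_CUBIC);cv2.imwrite('pics/c.png',a[:,:,::-1])
    P=depthpts(d,np.ones(d['z_map'].shape,bool));p0=np.array([.5537,-.0736]);e=np.array([.355,.935])
    s=(P[:,:2]-p0)@e;w=(P[:,:2]-p0)@np.array([e[1],-e[0]])
    col=d['image'].reshape(-1,3)
print(get_obs()['contact_force'],get_obs()['joint_efforts'])
E
```

```text
Traceback (most recent call last):
  File "h.py", line 11, in depthpts
    p=cv2.undistortPoints(np.float64(np.c_[u,v]).reshape(-1,1,2),K,D)[:,0];zz=d['z_map'][v,u]
      ~~~~~~~~~~~~~~~~~~~^^^^^^^^^^^^^^^^^^^^^^^^^^^^^^^^^^^^^^^^^^^^
cv2.error: OpenCV(4.12.0) /io/opencv/modules/calib3d/src/undistort.dispatch.cpp:347: error: (-215:Assertion failed) CV_IS_MAT(_src) && CV_IS_MAT(_dst) && (_src->rows == 1 || _src->cols == 1) && (_dst->rows == 1 || _dst->cols == 1) && _src->cols + _src->rows - 1 == _dst->rows + _dst->cols - 1 && (CV_MAT_TYPE(_src->type) == CV_32FC2 || CV_MAT_TYPE(_src->type) == CV_64FC2) && (CV_MAT_TYPE(_dst->type) == CV_32FC2 || CV_MAT_TYPE(_dst->type) == CV_64FC2) in function 'cvUndistortPointsInternal'
```

```bash
python3 - <<'E'
from h import *
d=get_image('scene');w=get_image('wrist')
for n,d in(('scene',d),('wrist',w)):
    h=cv2.cvtColor(d['image'],cv2.COLOR_RGB2HSV);H,S,V=[h[:,:,i].astype(int) for i in range(3)]
    for c,m in dict(red=((H<8)|(H>172))&(S>150)&(V>40),blue=(H>95)&(H<125)&(S>120)&(V>40)).items():
        k,l,st,ce=cv2.connectedComponentsWithStats(m.astype(np.uint8))
        for i in range(1,k):
            if st[i,4]>80 and (d['z_map'][l==i]>0).any():
                P=depthpts(d,l==i);print(n,c,st[i],np.median(P,0).round(4),np.percentile(P[:,2],[10,90]).round(4))
a=cv2.resize(w['image'][120:320,230:430],(400,400),interpolation=cv2.INTER_CUBIC)
b=cv2.resize(d0:=get_image('scene')['image'][140:220,230:310],(400,400),interpolation=cv2.INTER_CUBIC)
cv2.imwrite('pics/c.png',np.hstack([a,b])[:,:,::-1])
o=get_obs();print(o['contact_force'],o['joint_efforts'])
E
```

```text
scene red [261 166  21  23 276] [ 0.556  -0.0958  0.0683] [0.0636 0.0705]
scene red [370 314  16  15 156] [0.6964 0.2142 0.0951] [0.0891 0.0978]
scene blue [ 242  160   73   63 1219] [ 0.5726 -0.0827  0.0558] [0.0408 0.058 ]
wrist red [ 253  199   59   57 2604] [ 0.5386 -0.0954  0.0664] [0.0639 0.0673]
wrist blue [  199   165   190   104 10411] [ 0.53   -0.0845  0.0544] [0.047  0.0553]
[ 0.73548122 -0.23862343  0.07498606] [ 1.50721975e-03 -5.43770278e+01 -2.31898069e+01 -2.83354209e-03
  8.03951430e-02 -1.29389900e-05]
```

View pics/c.png

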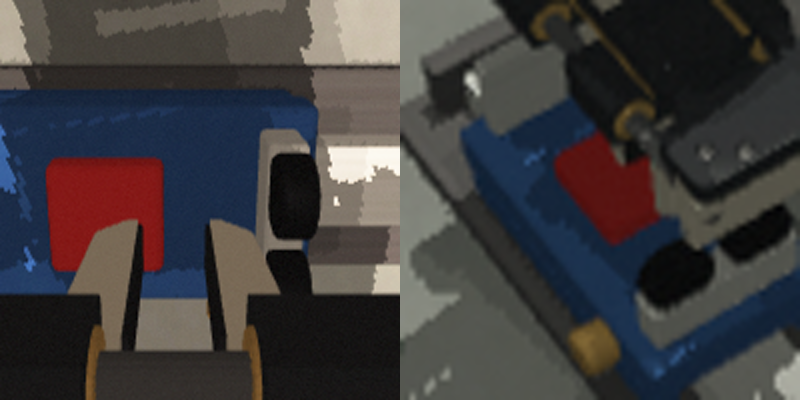

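The button still stands 12 mm above the deck, so it has not been touched. In the left crop the finger tip is at (125,225), inside the red square at 47–163. I check the tip's real height from the depth map.

```bash
python3 - <<'E'
from h import *
from scipy.spatial.transform import Rotation as Ro
w=get_image('wrist');o=get_obs();M=Ro.from_quat(o['ee_rot']).as_matrix()
for u in(284,290,295,298,340,350):
  for v in(226,230,233,236,240,246,252,260):
    m=np.zeros((400,640),bool);m[v,u]=1
    if w['z_map'][v,u]>0:
        P=depthpts(w,m)[0];print(u,v,w['image'][v,u],P.round(4),'tool',(M.T@(P-o['position'])).round(4))
E
```

```text
284 226 [131  22  20] [ 0.5428 -0.0951  0.0661] tool [ 0.0026 -0.0239  0.0062]
284 230 [133  24  24] [ 0.5455 -0.0961  0.0666] tool [-0.0003 -0.0239  0.0057]
284 233 [126  72  58] [ 0.5473 -0.0968  0.0675] tool [-0.0022 -0.0239  0.0048]
284 236 [119 103  84] [ 0.5376 -0.0891  0.0981] tool [ 0.0096 -0.0202 -0.0258]
284 240 [119 105  86] [ 0.5382 -0.0888  0.1027] tool [ 0.0091 -0.0197 -0.0304]
284 246 [119 103  84] [ 0.5381 -0.0878  0.1113] tool [ 0.0096 -0.0187 -0.0391]
284 252 [120 105  86] [ 0.5387 -0.0873  0.1175] tool [ 0.0091 -0.018  -0.0453]
284 260 [122 105  88] [ 0.5391 -0.0864  0.1259] tool [ 0.0091 -0.0171 -0.0537]
290 226 [133  25  23] [ 0.544  -0.0908  0.067 ] tool [ 0.003  -0.0195  0.0052]
290 230 [128  37  32] [ 0.5468 -0.092   0.067 ] tool [-0.0001 -0.0196  0.0052]
290 233 [121 106  86] [ 0.5389 -0.0862  0.0933] tool [ 0.0094 -0.017  -0.0211]
290 236 [122 107  88] [ 0.5392 -0.086   0.0972] tool [ 0.0092 -0.0166 -0.025 ]
290 240 [118 104  85] [ 0.5395 -0.0856  0.1026] tool [ 0.0091 -0.0161 -0.0303]
290 246 [121 105  87] [ 0.5398 -0.085   0.11  ] tool [ 0.0089 -0.0155 -0.
[... 1958 characters left out ...]
40 260 [118 104  84] [ 0.5497 -0.0598  0.1249] tool [ 0.0085  0.0115 -0.0526]
350 226 [29 47 72] [ 0.5647 -0.051   0.0541] tool [-0.0024  0.0251  0.0181]
350 230 [29 47 74] [ 0.5677 -0.052   0.0544] tool [-0.0056  0.0252  0.0178]
350 233 [63 66 76] [ 0.57   -0.0528  0.0546] tool [-0.008   0.0252  0.0176]
350 236 [119 102  84] [ 0.5519 -0.0519  0.0974] tool [ 0.0093  0.0198 -0.0251]
350 240 [120 106  85] [ 0.5514 -0.0524  0.1035] tool [ 0.0096  0.0191 -0.0313]
350 246 [120 103  85] [ 0.5518 -0.0533  0.1098] tool [ 0.0089  0.0184 -0.0376]
350 252 [119 104  84] [ 0.5515 -0.0541  0.117 ] tool [ 0.0089  0.0176 -0.0447]
350 260 [119 104  85] [ 0.5507 -0.0549  0.1263] tool [ 0.0093  0.0165 -0.0541]
```

The depth map puts the finger tips at z ≈ 0.087, about 19 mm above the button. That is about 25 mm short of the stated 11 mm ahead of the TCP, and it fits the zero force and the button being up. I trust the measurement and go down gently, watching the force.

>>> servo_tool([
  [0, 0, 0.003, 0, 0.57],
  [0, 0, 0.006, 0, 0.57],
  [0, 0, 0.009, 0, 0.57],
  [0, 0, 0.012, 0, 0.57],
  [0, 0, 0.014, 0, 0.57],
  [0, 0, 0.015, 0, 0.57],
  [0, 0, 0.015, 0, 0.57],
  [0, 0, 0.015, 0, 0.57],
])

```text
time_s: 5.45
position: [0.5537, -0.0736, 0.0573]
ee_rot: [0.179, 0.984, -0.0, 0.0]
contact_force: [-0.1, -0.5, 0.4]
gripper_width: 0.02
grip_force: 0.0
```

>>> servo_tool([
  [0, 0, 0.001, 0, 0.57],
  [0, 0, 0.002, 0, 0.57],
  [0, 0, 0.003, 0, 0.57],
  [0, 0, 0.004, 0, 0.57],
  [0, 0, 0.005, 0, 0.57],
  [0, 0, 0.005, 0, 0.57],
  [0, 0, 0.005, 0, 0.57],
  [0, 0, 0.005, 0, 0.57],
])

```text
time_s: 6.25
position: [0.5537, -0.0736, 0.0523]
ee_rot: [0.179, 0.984, 0.0, 0.0]
contact_force: [0.2, -0.1, 0.9]
gripper_width: 0.0202
grip_force: 0.0
```

>>> servo_tool([
  [0, 0, 0.0005, 0, 0.57],
  [0, 0, 0.001, 0, 0.57],
  [0, 0, 0.0015, 0, 0.57],
  [0, 0, 0.002, 0, 0.57],
  [0, 0, 0.0025, 0, 0.57],
  [0, 0, 0.003, 0, 0.57],
  [0, 0, 0.003, 0, 0.57],
  [0, 0, 0.003, 0, 0.57],
])

```text
time_s: 7.05
position: [0.5537, -0.0736, 0.0493]
ee_rot: [0.179, 0.984, 0.0, 0.0]
contact_force: [-1.3, -0.1, 4.8]
gripper_width: 0.0198
grip_force: 2.5
```

Contact, at 4.8 N. I press on towards most of the travel.

>>> servo_tool([
  [0, 0, 0.001, 0, 0.57],
  [0, 0, 0.002, 0, 0.57],
  [0, 0, 0.003, 0, 0.57],
  [0, 0, 0.004, 0, 0.57],
  [0, 0, 0.0045, 0, 0.57],
  [0, 0, 0.0045, 0, 0.57],
  [0, 0, 0.0045, 0, 0.57],
  [0, 0, 0.0045, 0, 0.57],
])

```text
time_s: 7.85
position: [0.5537, -0.0736, 0.0449]
ee_rot: [0.179, 0.984, -0.0, 0.0]
contact_force: [-2.2, 0.2, 7.1]
gripper_width: 0.0199
grip_force: 3.3
```

```bash
cat > look.py <<'E'
from h import *
from scipy.spatial.transform import Rotation as Ro
import time
F=[]
w=get_image('wrist')
for _ in range(6): F.append(get_obs()['contact_force'])
o=get_obs();M=Ro.from_quat(o['ee_rot']).as_matrix()
h=cv2.cvtColor(w['image'],cv2.COLOR_RGB2HSV);H,S,V=[h[:,:,i].astype(int) for i in range(3)]
def rep(n,m):
    k,l,st,ce=cv2.connectedComponentsWithStats(m.astype(np.uint8))
    if k<2: print(n,'none');return
    i=1+np.argmax(st[1:,4]);P=depthpts(w,l==i)
    T=(P-o['position'])@M;print(n,st[i],'med',np.median(P,0).round(4),'tool y range',np.percentile(T[:,1],[1,99]).round(4),'x',np.percentile(T[:,0],[1,99]).round(4))
rep('red',((H<8)|(H>172))&(S>150)&(V>40)&(np.arange(640)[None]<450)); rep('blue',(H>95)&(H<125)&(S>120)&(V>40)); rep('yel',(H>20)&(H<33)&(S>150)&(V>80))
print('t',o['time_s'],'pos',o['position'].round(4) if hasattr(o['position'],'round') else o['position'],'F',np.mean(F,0).round(2),o['gripper_width'],o['grip_force'])
E
python3 look.py
```

```text
red [ 245  211   66   60 2579] med [ 0.5367 -0.0973  0.0604] tool y range [-0.0455 -0.0048] x [-0.0182  0.0203]
blue [  182   172   217   117 12297] med [ 0.5266 -0.0829  0.0543] tool y range [-0.0823  0.0484] x [-0.0358  0.0392]
yel [621 231  19  53  73] med [0.6274 0.1072 0.0714] tool y range [0.1934 0.1964] x [-0.0226  0.0125]
t 7.9 pos [ 0.5537 -0.0736  0.045 ] F [-2.24  1.02  6.55] 0.01992350139623071 3.3348692808067426
```

The button top is at about 0.061, so it is roughly 6.5 mm down and the lock is free. I slide along tool +y.

>>> servo_tool([
  [0, 0.003, 0, 0, 0.57],
  [0, 0.008, 0, 0, 0.57],
  [0, 0.014, 0, 0, 0.57],
  [0, 0.02, 0, 0, 0.57],
  [0, 0.026, 0, 0, 0.57],
  [0, 0.031, 0, 0, 0.57],
  [0, 0.034, 0, 0, 0.57],
  [0, 0.035, 0, 0, 0.57],
])

```text
time_s: 8.7
position: [0.5661, -0.0408, 0.0449]
ee_rot: [0.179, 0.984, -0.0, 0.0]
contact_force: [-2.7, 0.1, 6.9]
gripper_width: 0.02
grip_force: 3.3
```

```bash
python3 look.py
```

```text
red [ 245  211   66   60 2584] med [ 0.5492 -0.0646  0.0604] tool y range [-0.0456 -0.0048] x [-0.0184  0.0203]
blue [  182   172   217   117 12307] med [ 0.5389 -0.05    0.0543] tool y range [-0.0825  0.0483] x [-0.0358  0.0392]
yel [ 575  199   53   75 2284] med [0.6135 0.1225 0.0724] tool y range [0.1596 0.1801] x [-0.0126  0.0335]
t 8.75 pos [ 0.5661 -0.0407  0.0449] F [-1.77  0.78  6.55] 0.020014868149684742 3.335357957985252
```

The carriage follows with no slip, and about 92 mm remain.

>>> servo_tool([
  [0, 0.004, 0, 0, 0.57],
  [0, 0.01, 0, 0, 0.57],
  [0, 0.016, 0, 0, 0.57],
  [0, 0.022, 0, 0, 0.57],
  [0, 0.028, 0, 0, 0.57],
  [0, 0.034, 0, 0, 0.57],
  [0, 0.039, 0, 0, 0.57],
  [0, 0.042, 0, 0, 0.57],
])

```text
time_s: 9.55
position: [0.5809, -0.0014, 0.0449]
ee_rot: [0.179, 0.984, -0.0, 0.0]
contact_force: [-2.1, -0.8, 7.3]
gripper_width: 0.0202
grip_force: 3.3
```

>>> servo_tool([
  [0, 0.005, 0, 0, 0.57],
  [0, 0.01, 0, 0, 0.57],
  [0, 0.016, 0, 0, 0.57],
  [0, 0.022, 0, 0, 0.57],
  [0, 0.028, 0, 0, 0.57],
  [0, 0.033, 0, 0, 0.57],
  [0, 0.037, 0, 0, 0.57],
  [0, 0.039, 0, 0, 0.57],
])

```text
time_s: 10.35
position: [0.5947, 0.0351, 0.045]
ee_rot: [0.179, 0.984, -0.0, 0.0]
contact_force: [-2.9, -1.1, 7.4]
gripper_width: 0.0198
grip_force: 3.3
```

```bash
python3 look.py
```

```text
red [ 245  211   66   60 2582] med [0.5777 0.0114 0.0604] tool y range [-0.0458 -0.005 ] x [-0.0183  0.0202]
blue [  182   172   217   117 12301] med [0.5675 0.026  0.0543] tool y range [-0.0821  0.0483] x [-0.036   0.0392]
yel [451 198  38  43 205] med [0.5992 0.1211 0.0722] tool y range [0.0784 0.0972] x [0.0091 0.034 ]
t 10.4 pos [0.5947 0.0353 0.045 ] F [-1.96  0.88  7.32] 0.02014773611127056 3.3303485834039748
```

>>> servo_tool([
  [0, 0.0015, 0, 0, 0.57],
  [0, 0.003, 0, 0, 0.57],
  [0, 0.0045, 0, 0, 0.57],
  [0, 0.006, 0, 0, 0.57],
  [0, 0.0075, 0, 0, 0.57],
  [0, 0.009, 0, 0, 0.57],
  [0, 0.01, 0, 0, 0.57],
  [0, 0.01, 0, 0, 0.57],
])

```text
time_s: 11.2
position: [0.5981, 0.0443, 0.045]
ee_rot: [0.179, 0.984, -0.0, 0.0]
contact_force: [-1.9, 0.6, 5.8]
gripper_width: 0.0201
grip_force: 3.3
```

>>> servo_tool([
  [0, 0.0005, 0, 0, 0.57],
  [0, 0.001, 0, 0, 0.57],
  [0, 0.0015, 0, 0, 0.57],
  [0, 0.002, 0, 0, 0.57],
  [0, 0.0025, 0, 0, 0.57],
  [0, 0.003, 0, 0, 0.57],
  [0, 0.003, 0, 0, 0.57],
  [0, 0.003, 0, 0, 0.57],
])

```text
time_s: 12.0
position: [0.5991, 0.0471, 0.0449]
ee_rot: [0.179, 0.984, -0.0, 0.0]
contact_force: [-2.3, 0.2, 6.9]
gripper_width: 0.0198
grip_force: 3.3
```

```bash
python3 look.py
```

```text
red [ 245  211   66   60 2587] med [0.5822 0.0235 0.0604] tool y range [-0.0456 -0.0048] x [-0.0184  0.0202]
blue [  182   172   217   117 12296] med [0.572  0.0379 0.0543] tool y range [-0.0821  0.0484] x [-0.036   0.0392]
yel [429 198  39  30 122] med [0.5968 0.1198 0.0718] tool y range [0.0657 0.086 ] x [0.0166 0.034 ]
t 12.05 pos [0.5992 0.047  0.045 ] F [-1.19 -0.13  7.39] 0.0198599647056364 3.3297151105944067
```

>>> servo_tool([
  [0, 0.0005, 0, 0, 0.57],
  [0, 0.001, 0, 0, 0.57],
  [0, 0.0015, 0, 0, 0.57],
  [0, 0.002, 0, 0, 0.57],
  [0, 0.0025, 0, 0, 0.57],
  [0, 0.003, 0, 0, 0.57],
  [0, 0.003, 0, 0, 0.57],
  [0, 0.003, 0, 0, 0.57],
])

```text
time_s: 12.85
position: [0.6002, 0.0498, 0.045]
ee_rot: [0.179, 0.984, -0.0, 0.0]
contact_force: [-2.5, -0.7, 5.5]
gripper_width: 0.02
grip_force: 3.3
```

```bash
python3 look.py
```

```text
red [ 245  211   66   60 2583] med [0.5832 0.0262 0.0604] tool y range [-0.0455 -0.0048] x [-0.0182  0.0202]
blue [  182   172   217   117 12299] med [0.5731 0.0408 0.0543] tool y range [-0.082   0.0485] x [-0.0361  0.0392]
yel [424 198  31  33 138] med [0.5993 0.1197 0.0721] tool y range [0.0627 0.0782] x [0.0142 0.0341]
t 12.9 pos [0.6002 0.0498 0.045 ] F [-1.71 -0.19  6.51] 0.01972729634610797 3.329179389984347
```

>>> servo_tool([
  [0, 0.0005, 0, 0, 0.57],
  [0, 0.001, 0, 0, 0.57],
  [0, 0.0015, 0, 0, 0.57],
  [0, 0.002, 0, 0, 0.57],
  [0, 0.0025, 0, 0, 0.57],
  [0, 0.003, 0, 0, 0.57],
  [0, 0.0035, 0, 0, 0.57],
  [0, 0.004, 0, 0, 0.57],
])

```text
time_s: 13.7
position: [0.6015, 0.0529, 0.0449]
ee_rot: [0.179, 0.984, -0.001, -0.0]
contact_force: [-2.2, -4.9, 7.1]
gripper_width: 0.0204
grip_force: 3.3
```

```bash
python3 look.py
```

```text
red [ 243  211   66   60 2577] med [0.584  0.0271 0.0604] tool y range [-0.0468 -0.0061] x [-0.018   0.0204]
blue [  180   172   217   117 12341] med [0.574  0.0432 0.0543] tool y range [-0.0832  0.0473] x [-0.0358  0.0393]
yel [418 198  39  33 168] med [0.6005 0.1255 0.072 ] tool y range [0.0594 0.0802] x [0.0147 0.0341]
t 13.75 pos [0.6015 0.0529 0.0449] F [-3.13 -4.68  7.24] 0.0201381300860365 3.333947697537951
```

It has met the stop: there is a 5 N reaction along the rail, and the finger slipped 1.3 mm on the button. The total travel of 134 mm fits a start at the 15 mm notch. I lift straight up to release.

>>> servo_tool([
  [0, 0, -0.002, 0, 0.57],
  [0, 0, -0.004, 0, 0.57],
  [0, 0, -0.006, 0, 0.57],
  [0, 0, -0.009, 0, 0.57],
  [0, 0, -0.014, 0, 0.57],
  [0, 0, -0.022, 0, 0.57],
  [0, 0, -0.032, 0, 0.57],
  [0, 0, -0.04, 0, 0.57],
])

```text
time_s: 14.55
position: [0.6018, 0.0537, 0.0859]
ee_rot: [0.179, 0.984, 0.0, 0.0]
contact_force: [0.0, -0.9, 0.3]
gripper_width: 0.0198
grip_force: 0.0
```

>>> servo_tool([
  [0, 0, -0.02, 0, 0.57],
  [0, 0, -0.045, 0, 0.57],
  [0, 0, -0.07, 0, 0.57],
  [0, 0, -0.095, 0, 0.57],
  [0, 0, -0.115, 0, 0.57],
  [0, 0, -0.125, 0, 0.57],
  [0, 0, -0.13, 0, 0.57],
  [0, 0, -0.13, 0, 0.57],
])

```text
time_s: 15.35
position: [0.6015, 0.0537, 0.2148]
ee_rot: [0.179, 0.984, 0.0, 0.0]
contact_force: [-0.9, 0.1, -0.6]
gripper_width: 0.0199
grip_force: 0.0
```

```bash
python3 look.py; python3 - <<'E'
from h import *
d=get_image('top');w=get_image('wrist')
cv2.imwrite('pics/e.png',np.hstack([cv2.resize(x['image'][80:300,120:520] if i==0 else x['image'],(400,250)) for i,x in enumerate((d,w))])[:,:,::-1])
E
```

```text
red [ 277  164   35   35 1170] med [0.5911 0.0284 0.0665] tool y range [-0.0473 -0.007 ] x [-0.0207  0.0193]
blue [ 244  146  115   64 4497] med [0.5867 0.0431 0.0545] tool y range [-0.0824  0.049 ] x [-0.039   0.0383]
yel [369 156  18  43 460] med [0.6115 0.1247 0.0726] tool y range [0.0606 0.0797] x [-0.0173  0.032 ]
t 15.4 pos [0.6012 0.0537 0.2141] F [0.01 0.14 0.12] 0.020365302769688006 0.0
```

View pics/e.png

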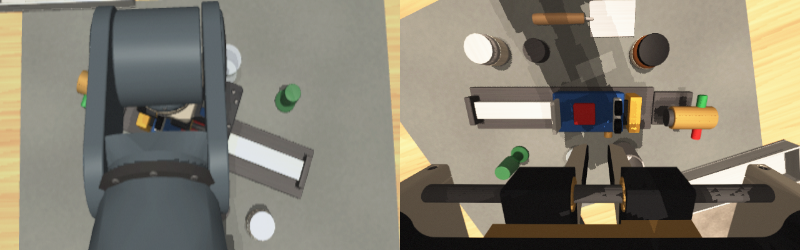

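The wrist view shows the carriage against the yellow stop at (635,113). The button at (584,114) is back up at its starting height (0.0665 against 0.066 in the same camera), so the pin is in the last notch. The arm is clear and the things around are still standing.

```bash
python3 -c "
from station import hand_in;print(hand_in())"
```

```text
the job is handed in; nothing more can be done
None
```

The carriage is home against the end stop with its button sprung back up, so it is locked there; the arm is clear, and the job was handed in at about 15.5 s.

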